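Slide the droplet pedestal round the L-slot to the camera

TASK

On the stage plate, push the coned pedestal that rides with its pin in the L-shaped slot: along the long leg to the corner, then round it and along the short leg fully home against the slot's end, in front of the camera microscope. Only push it: do not lift it off the plate or tip it over, and leave the spare pedestal and everything else where it stands.

Things in the scene. Friction and masses are not known exactly. Their poses are not given: they have to be found in the camera images.
- stage: stage, fixed to the bench: dull metal plate, top 24 mm above the bench, spanning x -100..+160, y -115..+115 mm in its own frame (origin on the bench surface, z up, x and y along its edges). An L-shaped slot 15 mm wide, 16 mm deep is cut in its top: long leg along the stage's y, short leg from the corner along the stage's +x
- lens (a point): centre of the lens face of the camera microscope fixed to the stage, 64 mm above the bench at stage (125, 65) mm. A level barrel up to 45 mm thick runs 147 mm from it along stage +x; its 160 mm high post stands at stage (181, 10) mm
- slot_start (a point): point on the slot's centre line at plate-top height (24 mm), where the pin's centre is at the end of the long leg away from the corner: stage (-35, -65) mm. The slot ends 7.5 mm beyond it
- slot_corner (a point): same, at the corner of the L: stage (-35, +65) mm; the slot's outer walls are 7.5 mm beyond it
- slot_end (a point): same, at the end of the short leg, before the camera microscope: stage (+35, +65) mm. The slot ends 7.5 mm beyond it, so the pedestal comes to rest against the end about 1.5 mm past this point
- pedestal_mid (a point): working pedestal, loose: grey straight-sided round foot 52 mm across, 22 mm high, on it a black cone with a white disc on top, 42 mm high in all, 0.17-0.35 kg; a 12 mm pin under its centre reaches 11 mm into the slot (1.5 mm play each side), the foot slides on the plate. Point on its axis, half-way up (45 mm above the bench), z up. Starts in the long leg, 85 to 130 mm from the corner
- spare_mid (a point): spare pedestal, a bystander standing on the bench beside the stage's right (-y) edge: same shape as the working pedestal but with a flat foot and no pin; 52 mm across, 42 mm high; point at its centre
- vial: amber glass vial with white lid standing on the stage plate, 24 mm across, 45 mm high; bystander; origin centre of underside
- weight: small brass weight standing on the stage plate, 22 mm across, 30 mm high; bystander; origin centre of underside
- beaker: glass beaker on the bench, far left, 64 mm across, 85 mm high; bystander; origin centre of underside
- dish: shallow glass dish on the bench, far left, 90 mm across, 18 mm high; bystander; origin centre of underside
- bottle: clear bottle on the bench, far right, 56 mm across, 150 mm high; bystander; origin centre of underside
- driver: screwdriver lying on the bench, far right, 160 mm long; bystander
There are look-alikes about, which are no part of the job. Leave any yellow look-alike of the part that bears pedestal_mid alone.

How it is judged:
By the outcome, as a careful person would: the job done as asked, in the order asked, and still so for the second after the job is handed in, with the robot touching nothing.
It also fails if it takes over 43 s, if anything falls off the work surface, if the arm or the gripper's body presses on something with over 40 N, if the wrist force passes 120 N, or if a joint passes its speed limit or range.

ROBOT

A 6-joint arm with a two-finger parallel gripper is mounted at the origin on the work surface. World frame = base frame: x ahead of the robot, y to its left, z up, the work surface at z = 0. Lengths are in mm, angles in rad, forces in N, time in s.
With the tool pointing down it reaches from about 350 to 725 mm from the base axis. Payload 4.3 kg.
Tool frame: the origin (TCP) lies on the centre line of the jaws, within the pads' length; the fingertips stand ahead of it and the grasp point (between the pads) lies 6 mm ahead of it (tcp_to_tips is the z of the fingertips in the tool frame, in mm); z points along the fingers, x is the direction in which the jaws open and shut, and the axes are right-handed (so a half turn about z gives the same grasp; the last joint's range is limited). The gripper opens to 85 mm and grips with 20 to 120 N. Pads are 22 mm wide; open, the fingers measure 114 mm over their backs; the gripper's body (76 mm by 85 mm) begins 54 mm behind the grasp point. The pads swing forward as they close: fully open they stand 13 mm farther back than shut.
Start: joints at [1.235, 0.377, 0.081, 1.274, 0, 1.46], TCP at [128.738, 560.438, 256.329] pointing down, gripper open.
Joint ranges: [-2.72, 2.72], [-0.84, 1.66], [-1.02, 1.22], [-1.77, 2.12], [-1.37, 1.28], [-3.14, 3.14]. Speed limits (rad/s): [2.57, 2.57, 3.14, 3.14, 3.14, 3.14].

INTERFACE

Orientations are given as a rotation vector (axis times angle).
In Python, from bench import * gives the robot as it stands.
- The arm moves only by the tool drive_tool, never from a script. Its argument "moves" is a list of rows, each an object of numbers: "tx", "ty", "tz": the shift along the tool's x, y, z in m; "wx", "wy", "wz": the turn, a rotation vector about the tool's x, y, z in rad. A call has 1 to 8 rows; each row is the pose to reach, as a shift and turn from the pose commanded when the call began, along the tool's axes at that moment; what a row does not reach only later rows make up. A row lasts 1/12 s, in which the tool goes at most 41.7 mm and 7.16 degrees, less where a joint would pass 70% of its speed; a pose out of reach is approached as far as the arm can. A call with a gripper value outside its range is refused whole. "hand" is the finger opening in m, from 0 to 0.0854, set as the call begins (left out, the last holds). The fingers move at their own pace and stop on an object; "squeeze" is the grip in N (left out, the last holds). Time passes only in rows, so rows that repeat a pose let the fingers close. It gives the time, the measured TCP pose, the force and the opening at its end, in the units of the state.
- sense(): the state, without advancing time (a new reading comes with each control period).
- grab_frame(name): name is "scene" or "top" or "wrist"; returns a dict with "frame" (420x560x3 uint8, red, green, blue), "z_map" (420x560 float32, mm along the optical axis (not along the pixel's ray), 0 where there is no reading), "fx", "fy", "cx", "cy" (pixels), "R" (3x3) and "t" (3): a world point X has camera coordinates R X + t; the wrist camera has in their place "T_tool_cam" (4x4, takes a point from camera to tool coordinates, whose origin is the TCP and whose axes are the tool frame's). Camera axes: x right, y down, z forward; pixel columns grow to the right and rows downward; lengths in mm; the calibration is good to about 2 mm. A picture is of the moment at which its call begins: read the wrist's pose just before it.
- finish_job(): hands the job in, once; it reports no verdict.
The state is a dict: "clock": time; "joint_positions": joint angles; "joint_vel": joint speeds; "joint_torque": joint torques, N m; "eef_pos": TCP position; "tool_rot": TCP orientation; "ft_force": force on the tool from outside, world axes, zero at the start; "torque": the same for the moment, N m; "grip_width": opening from 0.0 (shut) to 1.0 (fully open).
Only numpy, scipy, OpenCV 4.12 (cv2) and the standard library are available. Lean on these libraries where they do the work, as an engineer would, in place of code of your own. Each camera call takes 0.05 s, during which the arm holds its last target.

## Working session

There is one attempt and no reset: what is moved stays moved. The work goes in short steps, Python scripts to look and compute and a tool call to move; the robot and the scene stay as the last step left them, time stands still between calls to the robot, and variables do not carry over. Pictures are saved under pics/ and viewed, and the job is handed in when it is done.

Besides the shell and the picture viewer there is one more tool, called after "Request:" as a command line: name --argument value ..., lists and objects as JSON in quotes. drive_tool: Moves the arm, as the interface text tells. Its arguments: {"type":"object","properties":{"moves":{"type":"array","items":{"type":"object","properties":{"tx":{"type":"number"},"ty":{"type":"number"},"tz":{"type":"number"},"wx":{"type":"number"},"wy":{"type":"number"},"wz":{"type":"number"}}}},"hand":{"type":"number"},"squeeze":{"type":"number"}},"required":["moves"]}

```bash
mkdir -p pics; ls; python3 - <<'E'
from bench import *
import cv2, pickle
s=sense(); print(s)
for n in ("scene","top"):
    g=grab_frame(n); pickle.dump(g,open(n+".pkl","wb"))
    cv2.imwrite(f"pics/{n}0.png",g["frame"][:,:,::-1]); print(n,g["fx"],g["R"],g["t"])
E
```

```text
pics
{'clock': 0.0, 'joint_positions': array([ 1.23468245e+00,  3.78104575e-01,  7.96409742e-02,  1.27440106e+00,
       -2.13634371e-05,  1.46050111e+00]), 'joint_vel': array([ 5.72779919e-04,  3.25487033e-04, -6.72279820e-04,  1.87434772e-03,
       -4.93350988e-05,  1.27248650e-03]), 'joint_torque': array([ 2.71802637e-03, -4.63604128e+01,  2.69877344e+01,  2.09082122e-02,
        2.46212703e-04, -7.11498103e-06]), 'eef_pos': array([128.54320121, 559.83190247, 255.34296438]), 'tool_rot': array([ 2.45670778,  1.95630883, -0.00273002]), 'ft_force': array([-0.18686265, -0.05302569,  0.24271581]), 'torque': array([ 0.0113263 , -0.05560919,  0.03061615]), 'grip_width': 1.000571050008729}
scene 456.7897347774777 [[-0.10227086  0.9947436  -0.00508409]
 [ 0.65337904  0.06331914 -0.75437823]
 [-0.75009099 -0.08047275 -0.65642032]] [  61.67402588 -304.9393236  1543.55090683]
top 456.97114745228424 [[ 0.02549271 -0.99953877 -0.01650365]
 [-0.98046435 -0.02177848 -0.19548747]
 [ 0.19503788  0.02116475 -0.98056733]] [   5.0678407  578.8564093 1295.0737801]
```

View pics/scene0.png

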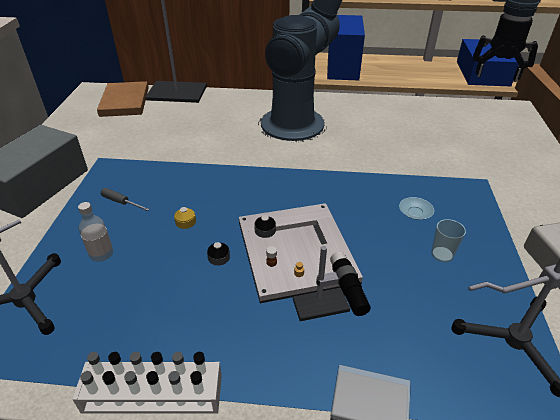

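View pics/top0.png

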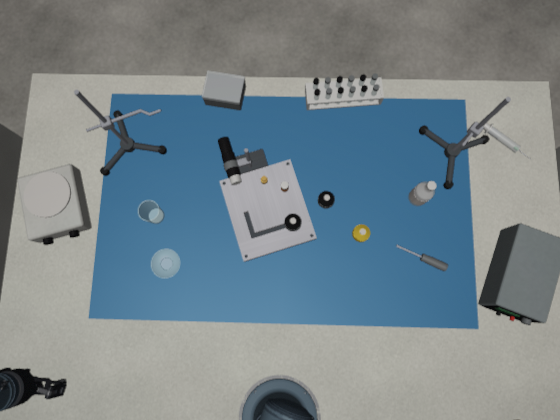

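```bash
cat > h.py <<'E'
import numpy as np, cv2, pickle
def world(g):
    v,u=np.mgrid[0:420,0:560]; z=g["z_map"]
    c=np.stack([(u-g["cx"])/g["fx"]*z,(v-g["cy"])/g["fy"]*z,z],-1)
    W=(c-g["t"])@g["R"]; W[z==0]=np.nan
    return W
def proj(g,X):
    c=np.atleast_2d(X)@np.array(g["R"]).T+g["t"]; return np.c_[c[:,0]/c[:,2]*g["fx"]+g["cx"],c[:,1]/c[:,2]*g["fy"]+g["cy"]]
E
python3 - <<'E'
from h import *
g=pickle.load(open("top.pkl","rb"));W=world(g);z=W[...,2];f=g["frame"]
print("bench z",np.nanmedian(z[280:310,150:230]))
print("plate z",np.nanmedian(z[195:215,255:275]))
m=((z>17)&(z<30)).astype(np.uint8); m[:150]=0;m[:, :210]=0;m[265:]=0;m[:,320:]=0
hsv=cv2.cvtColor(f,cv2.COLOR_RGB2HSV)
k=cv2.connectedComponentsWithStats(m)[1]; m=(k==k[205,265])
P=W[m][:,:2].astype(np.float32); r=cv2.minAreaRect(P); print(r,cv2.boxPoints(r))
cv2.imwrite("pics/crop0.png",cv2.resize(f[130:270,200:380,::-1],None,fx=4.4,fy=4.2,interpolation=cv2.INTER_CUBIC))
cv2.imwrite("pics/mask.png",cv2.resize(m[130:270,200:340].astype(np.uint8)*255,None,fx=4,fy=4))
E
```

```text
bench z 0.12557535822773097
plate z 23.204828216825458
((602.5491333007812, 50.97254943847656), (260.88800048828125, 230.2275848388672), 18.985660552978516) [[ 441.75116   117.38661 ]
 [ 516.6514   -100.316605]
 [ 763.3471    -15.441513]
 [ 688.44684   202.2617  ]]
```

View pics/crop0.png

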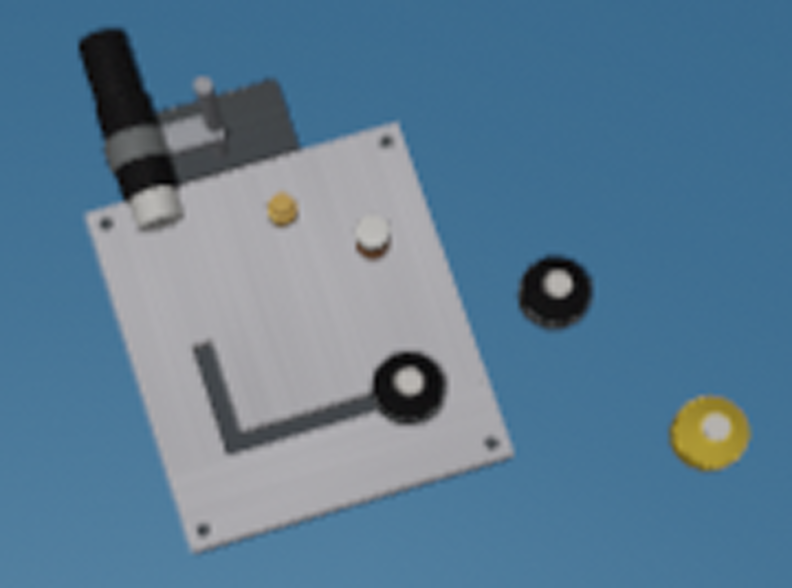

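View pics/mask.png

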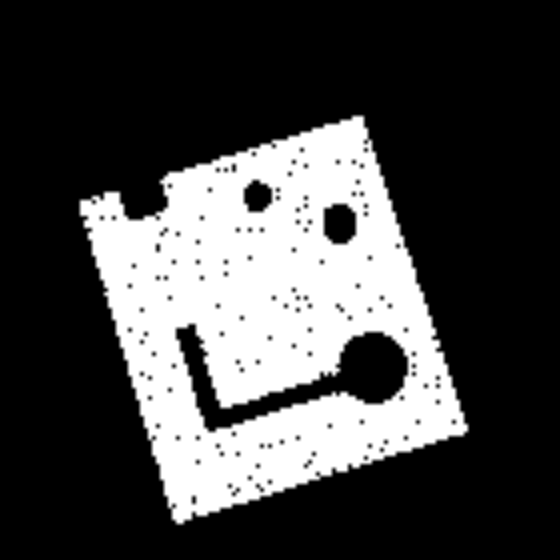

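```bash
python3 - <<'E'
from h import *
import bench; print([n for n in dir(bench) if not n.startswith('_')], getattr(bench,'tcp_to_tips',None))
g=pickle.load(open("top.pkl","rb"));W=world(g);z=W[...,2]
a=np.deg2rad(18.986);ex=np.array([np.cos(a),np.sin(a)]);ey=np.array([-ex[1],ex[0]]);O=np.array([602.55,50.97])-30*ex
S=np.stack([ex,ey])
for n,(x,y) in dict(start=(-35,-65),corner=(-35,65),end=(35,65),lens=(125,65)).items(): print(n,O+x*ex+y*ey,proj(g,np.r_[O+x*ex+y*ey,64 if n=="lens" else 24]).round(1))
# pedestal: white disc top & body points
for n,(u,v) in dict(work=(292,222),spare=(326,199),yel=(362,233),vial=(284,187),wt=(264,181)).items():
    w=W[v-10:v+11,u-10:u+11].reshape(-1,3); zz=w[:,2]; top=np.nanpercentile(zz,98)
    q=w[zz>top-4]; c=(q.max(0)+q.min(0))/2
    q2=w[zz>top-30]; 
    print(n,"top",top,"c",q.mean(0).round(1),c.round(1),"stage",(S@(q.mean(0)[:2]-O)).round(1))
    if n in("work","spare","yel"):
        (cx,cy),r=cv2.minEnclosingCircle(q2[:,:2].astype(np.float32)); print("  circ",cx,cy,r,S@(np.array([cx,cy])-O))
E
```

```text
['IKError', 'finish_job', 'grab_frame', 'sense', 'tcp_to_tips'] 25.0
start [562.2330358  -31.64078863] [[294.  221.8]]
corner [519.93921137  91.2869642 ] [[252.9 234.7]]
end [586.13107828 114.06056197] [[246.2 213. ]]
lens [671.23490716 143.34090196] [[236.4 182.2]]
work top 67.07487435089801 c [559.7 -27.5  66.1] [557.2 -26.4  67.6] stage [-36.  -60.3]
  circ 559.7166137695312 -27.265247344970703 25.954435348510742 [-35.95599793 -60.04381101]
spare top 44.023180721787284 c [ 636.7 -128.1   42.7] [ 634.1 -129.    43.5] stage [   4.  -180.4]
  circ 637.7423095703125 -128.11013793945312 26.253971099853516 [   5.01636631 -180.78720227]
yel top 53.9386704156813 c [ 534.1 -232.4   52.9] [ 535.6 -231.4   53.9] stage [-126.9 -245.7]
  circ 534.6135864257812 -232.97042846679688 25.987363815307617 [-126.61690219 -246.39129277]
vial top 70.45694076364998 c [6.659e+02 2.000e-01 6.940e+01] [ 6.662e+02 -5.000e-01  7.070e+01] stage [ 73.4 -68.7]
wt top 53.53837303998767 c [690.7  62.7  53.1] [690.8  62.1  54. ] stage [117.2 -17.6]
```

Working pedestal is at top-image px (292,222): black cone, top at z≈66, sitting in the slot on the plate, stage (-36,-60). The other candidates are the black one at (326,199), which stands on the bench (top z≈43) and is the spare, and the yellow one at (362,233), which is the look-alike. The enlarged crop shows the slot running under the one at (292,222), so that is the one to push.

Request:
drive_tool --moves '[{"tx":-0.027,"ty":0.03,"wz":-0.07},{"tx":-0.054,"ty":0.06,"wz":-0.14},{"tx":-0.081,"ty":0.09,"wz":-0.21},{"tx":-0.108,"ty":0.12,"wz":-0.28},{"tx":-0.135,"ty":0.15,"wz":-0.35},{"tx":-0.162,"ty":0.18,"wz":-0.42},{"tx":-0.189,"ty":0.21,"wz":-0.49},{"tx":-0.216,"ty":0.24,"wz":-0.556}]' --hand 0 --squeeze 40

```text
validation failed for argument at $.mo...
```

```bash
cat >> h.py <<'E'
a=np.deg2rad(18.986);ex=np.array([np.cos(a),np.sin(a)]);ey=np.array([-ex[1],ex[0]]);O=np.array([602.55,50.97])-30*ex
S=np.stack([ex,ey])
def rep(tgt=None):
    from bench import sense
    from scipy.spatial.transform import Rotation as Ro
    s=sense();R=Ro.from_rotvec(s["tool_rot"]).as_matrix();p=s["eef_pos"]
    print("t",round(s["clock"],2),"p",p.round(1),"stage",(S@(p[:2]-O)).round(1),"yaw",np.degrees(np.arctan2(R[1,0],R[0,0])).round(2),"toolz",R[:,2].round(3),"F",s["ft_force"].round(1),"Fst",(S@s["ft_force"][:2]).round(1),"grip",round(s["grip_width"],3),"q",s["joint_positions"].round(2))
    if tgt is not None:
        w=np.r_[O+S.T@np.array(tgt[:2]),tgt[2]]; print("shift tool mm",(R.T@(w-p)).round(1))
E
python3 -c "
from h import *
rep((-35.5,-118,255))"
```

```text
t 0.1 p [128.5 559.9 255.5] stage [-252.6  635.5] yaw 77.06 toolz [-0.001 -0.002 -1.   ] F [0.1 0.  0.4] Fst [ 0.1 -0. ] grip 0.998 q [ 1.23  0.38  0.08  1.27 -0.    1.46]
shift tool mm [-524.7  582.7    1.3]
```

Request:
drive_tool --moves '[{"tx":-0.027,"ty":0.03,"tz":0,"wx":0,"wy":0,"wz":-0.07},{"tx":-0.054,"ty":0.06,"tz":0,"wx":0,"wy":0,"wz":-0.14},{"tx":-0.081,"ty":0.09,"tz":0,"wx":0,"wy":0,"wz":-0.21},{"tx":-0.108,"ty":0.12,"tz":0,"wx":0,"wy":0,"wz":-0.28},{"tx":-0.135,"ty":0.15,"tz":0,"wx":0,"wy":0,"wz":-0.35},{"tx":-0.162,"ty":0.18,"tz":0,"wx":0,"wy":0,"wz":-0.42},{"tx":-0.189,"ty":0.21,"tz":0,"wx":0,"wy":0,"wz":-0.49},{"tx":-0.216,"ty":0.24,"tz":0,"wx":0,"wy":0,"wz":-0.556}]' --hand 0 --squeeze 40

```text
clock: 0.77
eef_pos: [314.6, 294.3, 256.0]
tool_rot: [-1.821, -2.56, 0.001]
ft_force: [0.1, 0.5, 0.1]
grip_width: -0.0
```

```bash
python3 -c "
from h import *
rep((-35.5,-118,255))"
```

```text
t 0.77 p [314.6 294.3 256. ] stage [-163.1  323.8] yaw 109.14 toolz [-0. -0. -1.] F [0.1 0.5 0.1] Fst [0.3 0.4] grip -0.0 q [ 0.6   0.09 -0.3   1.19  0.    0.27]
shift tool mm [-442.1  126.4    1. ]
```

Request:
drive_tool --moves '[{"tx":-0.037,"ty":0.0105,"tz":0,"wx":0,"wy":0,"wz":0},{"tx":-0.074,"ty":0.021,"tz":0,"wx":0,"wy":0,"wz":0},{"tx":-0.111,"ty":0.0315,"tz":0,"wx":0,"wy":0,"wz":0},{"tx":-0.148,"ty":0.042,"tz":0,"wx":0,"wy":0,"wz":0},{"tx":-0.185,"ty":0.053,"tz":0,"wx":0,"wy":0,"wz":0},{"tx":-0.222,"ty":0.063,"tz":0,"wx":0,"wy":0,"wz":0},{"tx":-0.259,"ty":0.074,"tz":0,"wx":0,"wy":0,"wz":0},{"tx":-0.296,"ty":0.085,"tz":0,"wx":0,"wy":0,"wz":0}]'

```text
clock: 1.43
eef_pos: [491.0, 41.9, 255.9]
tool_rot: [-1.826, -2.555, 0.0]
ft_force: [0.8, 1.2, 0.4]
grip_width: -0.0
```

Request:
drive_tool --moves '[{"tx":-0.036,"ty":0.01,"tz":0,"wx":0,"wy":0,"wz":0},{"tx":-0.073,"ty":0.02,"tz":0,"wx":0,"wy":0,"wz":0},{"tx":-0.11,"ty":0.03,"tz":0,"wx":0,"wy":0,"wz":0},{"tx":-0.146,"ty":0.041,"tz":0,"wx":0,"wy":0,"wz":0},{"tx":-0.146,"ty":0.041,"tz":0.03,"wx":0,"wy":0,"wz":0},{"tx":-0.146,"ty":0.041,"tz":0.06,"wx":0,"wy":0,"wz":0},{"tx":-0.146,"ty":0.041,"tz":0.08,"wx":0,"wy":0,"wz":0},{"tx":-0.146,"ty":0.041,"tz":0.08,"wx":0,"wy":0,"wz":0}]'

```text
clock: 2.1
eef_pos: [573.2, -80.5, 170.8]
tool_rot: [-1.821, -2.548, 0.006]
ft_force: [-0.4, -0.1, 0.0]
grip_width: -0.001
```

```bash
python3 - <<'E'
from h import *
from bench import grab_frame
rep((-35.5,-118,60))
g=grab_frame("scene"); W=world(g)
cv2.imwrite("pics/s1.png",cv2.resize(g["frame"][120:330,180:400,::-1],None,fx=2.8,fy=2.8))
d=np.linalg.norm(W[...,:2]-(O+S.T@[-35.5,-118]),axis=-1); q=W[(d<30)&(W[...,2]>50)]
print(len(q), q.min(0),q.max(0)); h=q[q[:,2]<np.nanmin(q[:,2])+25]; st=(h[:,:2]-O)@S.T; print("tips z",np.sort(h[:,2])[:6],"stage range",st.min(0),st.max(0))
E
```

```text
t 2.1 p [573.2 -80.5 170.8] stage [ -40.5 -114.8] yaw 108.88 toolz [-0.01   0.003 -1.   ] F [-0.4 -0.1  0. ] Fst [-0.4  0. ] grip -0.001 q [-0.25  0.43 -0.06  1.09  0.   -0.58]
shift tool mm [ -3.8   6.  110.7]
1076 [ 560.75155404 -111.77626475  146.94066666] [608.89416081 -52.43397761 563.89148436]
tips z [146.94066666 149.03127853 150.05846605 150.07277048 150.59464645
 151.17363996] stage range [ -47.6600415  -128.25383748] [ -24.41576365 -101.1606982 ]
```

View pics/s1.png

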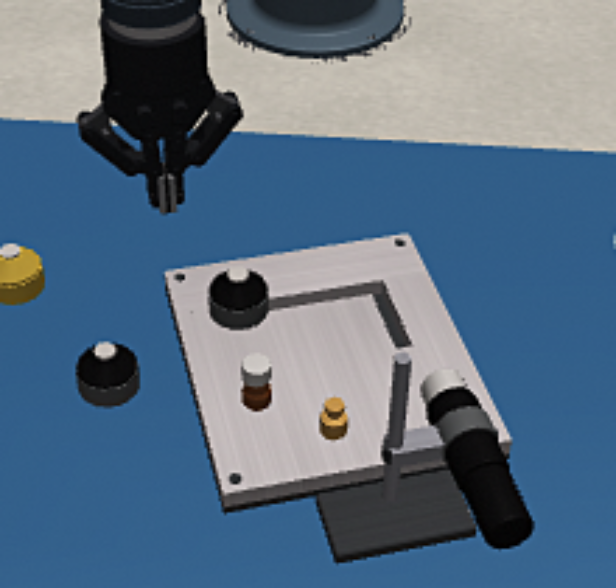

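Request:
drive_tool --moves '[{"tx":0,"ty":0,"tz":0.03,"wx":0,"wy":0,"wz":0},{"tx":0,"ty":0,"tz":0.06,"wx":0,"wy":0,"wz":0},{"tx":0,"ty":0,"tz":0.085,"wx":0,"wy":0,"wz":0},{"tx":0,"ty":0,"tz":0.1,"wx":0,"wy":0,"wz":0},{"tx":0,"ty":0,"tz":0.1,"wx":0,"wy":0,"wz":0},{"tx":0,"ty":0,"tz":0.1,"wx":0,"wy":0,"wz":0}]'

```text
clock: 2.65
eef_pos: [577.1, -81.0, 77.3]
tool_rot: [1.826, 2.556, 0.0]
ft_force: [0.2, 0.3, 0.1]
grip_width: 0.001
```

```bash
python3 - <<'E'
from h import *
rep((-36,-116,58))
E
```

```text
t 2.65 p [577.1 -81.   77.3] stage [ -37.  -116.5] yaw 108.94 toolz [ 0.  0. -1.] F [0.2 0.3 0.1] Fst [0.3 0.3] grip 0.001 q [-0.25  0.5  -0.2   0.86  0.   -0.58]
shift tool mm [ 0.5  1.  19.3]
```

Request:
drive_tool --moves '[{"tx":0,"ty":0.001,"tz":0.01,"wx":0,"wy":0,"wz":0},{"tx":0,"ty":0.001,"tz":0.019,"wx":0,"wy":0,"wz":0},{"tx":0.004,"ty":0.001,"tz":0.019,"wx":0,"wy":0,"wz":0},{"tx":0.009,"ty":0.001,"tz":0.019,"wx":0,"wy":0,"wz":0},{"tx":0.013,"ty":0.001,"tz":0.019,"wx":0,"wy":0,"wz":0},{"tx":0.017,"ty":0.001,"tz":0.019,"wx":0,"wy":0,"wz":0},{"tx":0.022,"ty":0.001,"tz":0.019,"wx":0,"wy":0,"wz":0},{"tx":0.027,"ty":0.001,"tz":0.019,"wx":0,"wy":0,"wz":0}]'

```text
clock: 3.32
eef_pos: [569.3, -55.1, 57.8]
tool_rot: [1.825, 2.555, -0.0]
ft_force: [-0.3, -2.1, -0.0]
grip_width: 0.0
```

```bash
python3 - <<'E'
from h import *
from bench import grab_frame
rep((-36,27,58))
g=grab_frame("scene")
cv2.imwrite("pics/s2.png",cv2.resize(g["frame"][170:310,200:380,::-1],None,fx=3.8,fy=3.8))
E
```

```text
t 3.32 p [569.3 -55.1  57.8] stage [-35.9 -89.5] yaw 108.92 toolz [ 0.001 -0.001 -1.   ] F [-0.3 -2.1 -0. ] Fst [-1.  -1.9] grip 0.0 q [-0.21  0.51 -0.26  0.8  -0.   -0.54]
shift tool mm [116.5  -0.2  -0.4]
```

View pics/s2.png

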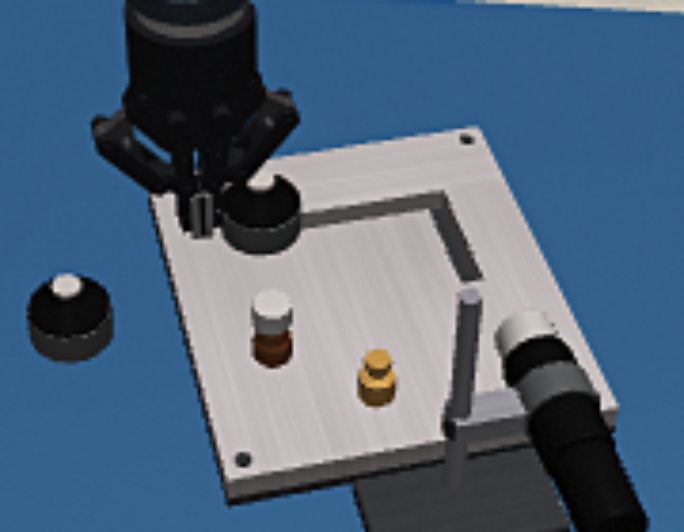

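The pedestal at crop px (262,215) is upright, with the fingers touching its foot at (205,215). The push force is about 2 N, so I'll go on.

Request:
drive_tool --moves '[{"tx":0.009,"ty":0,"tz":0,"wx":0,"wy":0,"wz":0},{"tx":0.018,"ty":0,"tz":0,"wx":0,"wy":0,"wz":0},{"tx":0.027,"ty":0,"tz":0,"wx":0,"wy":0,"wz":0},{"tx":0.036,"ty":0,"tz":0,"wx":0,"wy":0,"wz":0},{"tx":0.045,"ty":0,"tz":0,"wx":0,"wy":0,"wz":0},{"tx":0.054,"ty":0,"tz":0,"wx":0,"wy":0,"wz":0},{"tx":0.063,"ty":0,"tz":0,"wx":0,"wy":0,"wz":0},{"tx":0.072,"ty":0,"tz":0,"wx":0,"wy":0,"wz":0}]'

```text
clock: 4.03
eef_pos: [545.5, 13.7, 57.5]
tool_rot: [1.826, 2.556, 0.0]
ft_force: [1.1, -3.1, 2.6]
grip_width: -0.002
```

```bash
cat >> h.py <<'E'
def ped(g,guess,r=45):
    # white disc near pedestal top plane
    W=world(g); f=g["frame"].astype(int); st=(W[...,:2]-O)@S.T
    m=(np.linalg.norm(st-np.array(guess),axis=-1)<r)&(W[...,2]>60)&(W[...,2]<71)&(f.min(-1)>130)
    n=cv2.connectedComponentsWithStats(m.astype(np.uint8)); 
    for i in range(1,n[0]):
        if n[2][i,4]>8:
            k=n[1]==i; v,u=np.nonzero(k); print("white blob px",(u.mean()).round(1),v.mean().round(1),"n",k.sum(),"stage",st[k].mean(0).round(1),"z",W[k][:,2].mean().round(1))
E
python3 - <<'E'
from h import *
from bench import grab_frame
rep((-36,27,58))
g=grab_frame("top"); ped(g,(-36,25))
g=grab_frame("scene"); ped(g,(-36,25))
cv2.imwrite("pics/s3.png",cv2.resize(g["frame"][170:310,200:380,::-1],None,fx=3.8,fy=3.8))
E
```

```text
t 4.03 p [545.5  13.7  57.5] stage [-36.1 -16.7] yaw 108.92 toolz [ 0. -0. -1.] F [ 1.1 -3.1  2.6] Fst [ 0.  -3.3] grip -0.002 q [-0.09  0.46 -0.34  0.77 -0.   -0.42]
shift tool mm [43.7  0.  -0.6]
white blob px 299.2 212.2 n 23 stage [-35.7  26.7] z 65.1
```

View pics/s3.png

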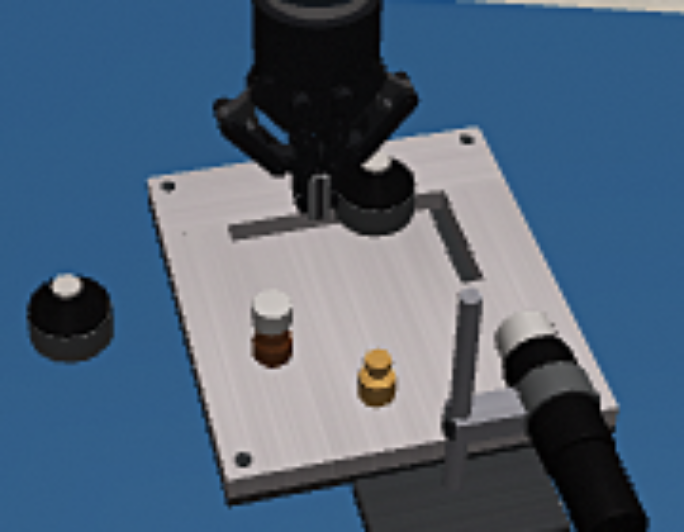

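Crop px (375,200): the pedestal stands upright in the long leg at about stage y 24. About 42 mm remain to the corner.

Request:
drive_tool --moves '[{"tx":0.008,"ty":0,"tz":0,"wx":0,"wy":0,"wz":0},{"tx":0.016,"ty":0,"tz":0,"wx":0,"wy":0,"wz":0},{"tx":0.024,"ty":0,"tz":0,"wx":0,"wy":0,"wz":0},{"tx":0.031,"ty":0,"tz":0,"wx":0,"wy":0,"wz":0},{"tx":0.036,"ty":0,"tz":0,"wx":0,"wy":0,"wz":0},{"tx":0.038,"ty":0,"tz":0,"wx":0,"wy":0,"wz":0},{"tx":0.038,"ty":0,"tz":0,"wx":0,"wy":0,"wz":0}]'

```text
clock: 4.72
eef_pos: [532.9, 49.7, 57.2]
tool_rot: [-1.824, -2.556, -0.001]
ft_force: [-0.5, 0.3, -0.3]
grip_width: 0.002
```

```bash
python3 - <<'E'
from h import *
from bench import grab_frame
rep((-36,27,58))
g=grab_frame("scene"); ped(g,(-36,65))
cv2.imwrite("pics/s4.png",cv2.resize(g["frame"][170:310,200:380,::-1],None,fx=3.8,fy=3.8))
E
```

```text
t 4.72 p [532.9  49.7  57.2] stage [-36.3  21.4] yaw 108.97 toolz [-0.001  0.001 -1.   ] F [-0.5  0.3 -0.3] Fst [-0.4  0.4] grip 0.002 q [-0.03  0.45 -0.37  0.76  0.   -0.36]
shift tool mm [ 5.6  0.3 -0.8]
white blob px 313.5 210.0 n 23 stage [-34.9  62.4] z 65.7
```

Request:
drive_tool --moves '[{"tx":0.0015,"ty":0,"tz":0,"wx":0,"wy":0,"wz":0},{"tx":0.003,"ty":0,"tz":0,"wx":0,"wy":0,"wz":0},{"tx":0.004,"ty":0,"tz":0,"wx":0,"wy":0,"wz":0},{"tx":0.004,"ty":0,"tz":0,"wx":0,"wy":0,"wz":0}]'

```text
clock: 5.1
eef_pos: [532.1, 52.6, 57.3]
tool_rot: [1.826, 2.556, 0.0]
ft_force: [0.6, -1.5, 0.1]
grip_width: 0.001
```

Request:
drive_tool --moves '[{"tx":0.0005,"ty":0,"tz":0,"wx":0,"wy":0,"wz":0},{"tx":0.001,"ty":0,"tz":0,"wx":0,"wy":0,"wz":0},{"tx":0.001,"ty":0,"tz":0,"wx":0,"wy":0,"wz":0}]'

```text
clock: 5.35
eef_pos: [531.8, 53.5, 57.3]
tool_rot: [1.826, 2.556, 0.0]
ft_force: [1.1, -1.3, -0.2]
grip_width: -0.001
```

```bash
python3 - <<'E'
from h import *
from bench import grab_frame
rep((-36,27,58))
g=grab_frame("scene"); ped(g,(-36,65))
cv2.imwrite("pics/s5.png",cv2.resize(g["frame"][170:310,200:380,::-1],None,fx=3.8,fy=3.8))
E
```

```text
t 5.35 p [531.8  53.5  57.3] stage [-36.1  25.4] yaw 108.91 toolz [ 0. -0. -1.] F [ 1.1 -1.3 -0.2] Fst [ 0.6 -1.6] grip -0.001 q [-0.02  0.44 -0.37  0.76  0.   -0.35]
shift tool mm [ 1.6  0.1 -0.7]
white blob px 315.3 209.8 n 19 stage [-34.4  66.6] z 65.9
```

View pics/s5.png

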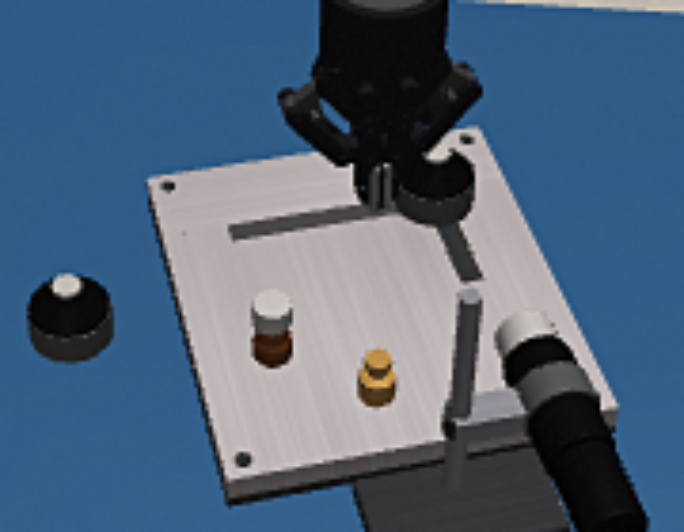

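Pedestal at crop px (437,190) is at the corner, to within a millimetre or so. I'll nudge until the wall is felt.

Request:
drive_tool --moves '[{"tx":0.0007,"ty":0,"tz":0,"wx":0,"wy":0,"wz":0},{"tx":0.0015,"ty":0,"tz":0,"wx":0,"wy":0,"wz":0},{"tx":0.0015,"ty":0,"tz":0,"wx":0,"wy":0,"wz":0}]'

```text
clock: 5.65
eef_pos: [531.2, 55.1, 57.3]
tool_rot: [-1.826, -2.556, -0.0]
ft_force: [0.4, -2.2, -0.2]
grip_width: 0.001
```

Request:
drive_tool --moves '[{"tx":0.0007,"ty":0,"tz":0,"wx":0,"wy":0,"wz":0},{"tx":0.0015,"ty":0,"tz":0,"wx":0,"wy":0,"wz":0},{"tx":0.0015,"ty":0,"tz":0,"wx":0,"wy":0,"wz":0}]'

```text
clock: 5.9
eef_pos: [530.7, 56.6, 57.3]
tool_rot: [-1.826, -2.556, -0.0]
ft_force: [0.9, -1.6, 0.2]
grip_width: 0.006
```

Request:
drive_tool --moves '[{"tx":0.0007,"ty":0,"tz":0,"wx":0,"wy":0,"wz":0},{"tx":0.0015,"ty":0,"tz":0,"wx":0,"wy":0,"wz":0},{"tx":0.0015,"ty":0,"tz":0,"wx":0,"wy":0,"wz":0}]'

```text
clock: 6.15
eef_pos: [530.6, 57.2, 57.5]
tool_rot: [1.826, 2.555, -0.002]
ft_force: [1.3, -4.6, 1.5]
grip_width: 0.003
```

```bash
python3 - <<'E'
from h import *
from bench import grab_frame
rep((-36,27,58))
for n in ("scene","top"):
    g=grab_frame(n); ped(g,(-36,65))
E
```

```text
t 6.15 p [530.6  57.2  57.5] stage [-36.   29.3] yaw 108.9 toolz [ 0.001 -0.002 -1.   ] F [ 1.3 -4.6  1.5] Fst [-0.3 -4.8] grip 0.003 q [-0.01  0.44 -0.37  0.76 -0.   -0.34]
shift tool mm [-2.3  0.  -0.5]
white blob px 316.7 209.5 n 21 stage [-34.7  70.4] z 65.8
```

Contact force jumped to 4.8 N without much motion, so the pin is at the corner's outer wall. Next I back off and go round to the −x side.

Request:
drive_tool --moves '[{"tx":-0.012,"ty":0,"tz":0,"wx":0,"wy":0,"wz":0},{"tx":-0.025,"ty":0,"tz":0,"wx":0,"wy":0,"wz":0},{"tx":-0.025,"ty":-0.025,"tz":0,"wx":0,"wy":0,"wz":0},{"tx":-0.025,"ty":-0.05,"tz":0,"wx":0,"wy":0,"wz":0},{"tx":-0.005,"ty":-0.055,"tz":0,"wx":0,"wy":0,"wz":0},{"tx":0.02,"ty":-0.055,"tz":0,"wx":0,"wy":0,"wz":0},{"tx":0.036,"ty":-0.055,"tz":0,"wx":0,"wy":0,"wz":0},{"tx":0.036,"ty":-0.055,"tz":0,"wx":0,"wy":0,"wz":0}]'

```text
clock: 6.92
eef_pos: [464.8, 75.6, 57.0]
tool_rot: [-1.821, -2.556, -0.001]
ft_force: [0.1, 0.4, 0.7]
grip_width: -0.0
```

```bash
python3 - <<'E'
from h import *
from bench import grab_frame
rep((-73,66,58))
for n in ("scene","top"):
    g=grab_frame(n); ped(g,(-36,65))
cv2.imwrite("pics/t6.png",cv2.resize(g["frame"][130:270,180:340,::-1],None,fx=4,fy=4))
E
```

```text
t 6.92 p [464.8  75.6  57. ] stage [-92.2  68.1] yaw 109.05 toolz [-0.002  0.002 -1.   ] F [0.1 0.4 0.7] Fst [0.2 0.3] grip -0.0 q [ 0.02  0.34 -0.54  0.7   0.   -0.31]
shift tool mm [-2.1 19.2 -1.1]
white blob px 315.8 209.1 n 29 stage [-36.2  68.6] z 66.2
```

View pics/t6.png

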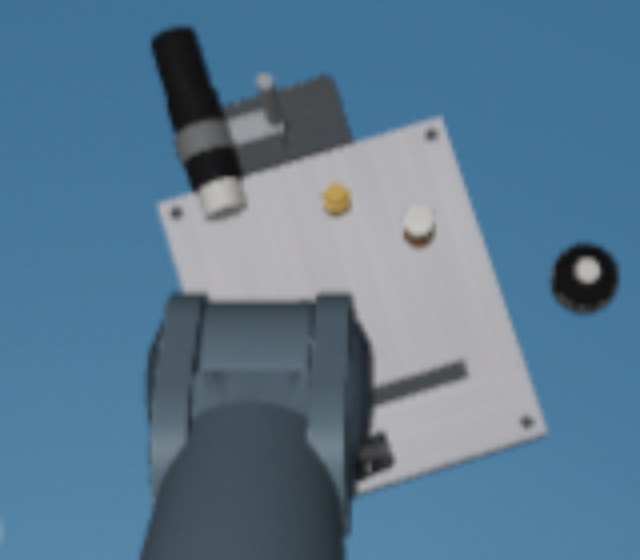

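The top view is blocked by the arm. The scene view gives the pedestal at stage (-36, 68). Next is the short leg.

Request:
drive_tool --moves '[{"tx":-0.001,"ty":0.005,"tz":0,"wx":0,"wy":0,"wz":0},{"tx":-0.001,"ty":0.011,"tz":0,"wx":0,"wy":0,"wz":0},{"tx":-0.001,"ty":0.017,"tz":0,"wx":0,"wy":0,"wz":0},{"tx":-0.001,"ty":0.023,"tz":0,"wx":0,"wy":0,"wz":0},{"tx":-0.001,"ty":0.029,"tz":0,"wx":0,"wy":0,"wz":0},{"tx":-0.001,"ty":0.035,"tz":0,"wx":0,"wy":0,"wz":0},{"tx":-0.001,"ty":0.041,"tz":0,"wx":0,"wy":0,"wz":0}]'

```text
clock: 7.6
eef_pos: [505.4, 86.2, 57.0]
tool_rot: [-1.826, -2.555, 0.002]
ft_force: [-3.6, -1.4, 2.3]
grip_width: -0.002
```

```bash
python3 - <<'E'
from h import *
from bench import grab_frame
rep((0,66,58))
g=grab_frame("scene"); ped(g,(-15,65))
cv2.imwrite("pics/s7.png",cv2.resize(g["frame"][170:310,200:380,::-1],None,fx=3.8,fy=3.8))
E
```

```text
t 7.6 p [505.4  86.2  57. ] stage [-50.4  65. ] yaw 108.9 toolz [-0.002 -0.    -1.   ] F [-3.6 -1.4  2.3] Fst [-3.8 -0.2] grip -0.002 q [ 0.05  0.41 -0.43  0.74 -0.   -0.28]
shift tool mm [ 1.1 50.4 -1.1]
white blob px 318.8 215.4 n 27 stage [-13.3  68.9] z 65.4
```

View pics/s7.png

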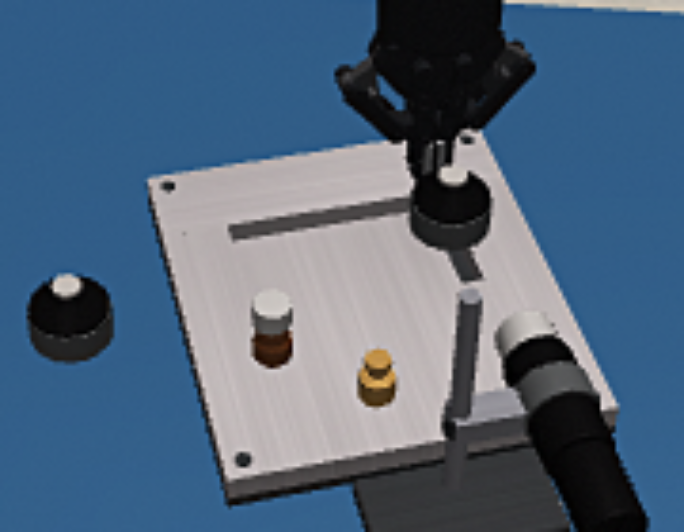

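The pedestal at crop px (450,205) has rounded the corner and is moving along the short leg, upright.

Request:
drive_tool --moves '[{"tx":0.001,"ty":0.006,"tz":0,"wx":0,"wy":0,"wz":0},{"tx":0.001,"ty":0.012,"tz":0,"wx":0,"wy":0,"wz":0},{"tx":0.001,"ty":0.018,"tz":0,"wx":0,"wy":0,"wz":0},{"tx":0.001,"ty":0.024,"tz":0,"wx":0,"wy":0,"wz":0},{"tx":0.001,"ty":0.03,"tz":0,"wx":0,"wy":0,"wz":0},{"tx":0.001,"ty":0.036,"tz":0,"wx":0,"wy":0,"wz":0},{"tx":0.001,"ty":0.041,"tz":0,"wx":0,"wy":0,"wz":0},{"tx":0.001,"ty":0.043,"tz":0,"wx":0,"wy":0,"wz":0}]'

```text
clock: 8.32
eef_pos: [547.2, 101.6, 57.3]
tool_rot: [1.825, 2.556, 0.001]
ft_force: [-1.1, 0.1, -0.4]
grip_width: -0.003
```

Request:
drive_tool --moves '[{"tx":0,"ty":0.001,"tz":0,"wx":0,"wy":0,"wz":0},{"tx":0,"ty":0.002,"tz":0,"wx":0,"wy":0,"wz":0},{"tx":0,"ty":0.003,"tz":0,"wx":0,"wy":0,"wz":0},{"tx":0,"ty":0.003,"tz":0,"wx":0,"wy":0,"wz":0}]'

```text
clock: 8.65
eef_pos: [548.7, 102.3, 57.3]
tool_rot: [-1.826, -2.556, -0.0]
ft_force: [-1.4, 0.4, -0.2]
grip_width: -0.001
```

```bash
python3 - <<'E'
from h import *
from bench import grab_frame
rep((0,66,58))
g=grab_frame("scene"); ped(g,(35,65))
E
```

```text
t 8.65 p [548.7 102.3  57.3] stage [-4.2 66. ] yaw 108.92 toolz [-0.  0. -1.] F [-1.4  0.4 -0.2] Fst [-1.1  0.8] grip -0.001 q [ 0.07  0.48 -0.3   0.79  0.   -0.26]
shift tool mm [-0.   4.2 -0.7]
white blob px 324.8 228.5 n 33 stage [34.  68.6] z 65.8
```

Request:
drive_tool --moves '[{"tx":0,"ty":0.001,"tz":0,"wx":0,"wy":0,"wz":0},{"tx":0,"ty":0.002,"tz":0,"wx":0,"wy":0,"wz":0},{"tx":0,"ty":0.002,"tz":0,"wx":0,"wy":0,"wz":0}]'

```text
clock: 8.95
eef_pos: [550.0, 102.7, 57.3]
tool_rot: [-1.826, -2.556, 0.002]
ft_force: [-3.8, -1.8, 2.4]
grip_width: 0.003
```

Request:
drive_tool --moves '[{"tx":0,"ty":0.001,"tz":0,"wx":0,"wy":0,"wz":0},{"tx":0,"ty":0.002,"tz":0,"wx":0,"wy":0,"wz":0},{"tx":0,"ty":0.002,"tz":0,"wx":0,"wy":0,"wz":0}]'

```text
clock: 9.2
eef_pos: [550.1, 102.9, 57.1]
tool_rot: [-1.825, -2.554, 0.006]
ft_force: [-9.7, -3.5, 7.0]
grip_width: -0.001
```

```bash
python3 - <<'E'
from h import *
from bench import grab_frame
rep((0,66,58))
g=grab_frame("scene"); ped(g,(35,65))
E
```

```text
t 9.2 p [550.1 102.9  57.1] stage [-2.7 66.1] yaw 108.91 toolz [-0.005 -0.002 -1.   ] F [-9.7 -3.5  7. ] Fst [-10.4  -0.2] grip -0.001 q [ 0.07  0.49 -0.29  0.8  -0.   -0.26]
shift tool mm [-0.1  2.7 -0.9]
white blob px 325.1 228.9 n 30 stage [35.7 68.6] z 65.8
```

The push force rose to 10 N with no further motion, so the pedestal is against the end. I back off straight, lift and check.

Request:
drive_tool --moves '[{"tx":0,"ty":-0.002,"tz":0,"wx":0,"wy":0,"wz":0},{"tx":0,"ty":-0.006,"tz":0,"wx":0,"wy":0,"wz":0},{"tx":0,"ty":-0.02,"tz":0,"wx":0,"wy":0,"wz":0},{"tx":0,"ty":-0.045,"tz":0,"wx":0,"wy":0,"wz":0},{"tx":0,"ty":-0.06,"tz":-0.03,"wx":0,"wy":0,"wz":0},{"tx":-0.02,"ty":-0.06,"tz":-0.06,"wx":0,"wy":0,"wz":0},{"tx":-0.05,"ty":-0.06,"tz":-0.08,"wx":0,"wy":0,"wz":0},{"tx":-0.08,"ty":-0.06,"tz":-0.1,"wx":0,"wy":0,"wz":0}]'

```text
clock: 9.92
eef_pos: [523.1, 8.1, 159.4]
tool_rot: [1.822, 2.556, 0.004]
ft_force: [1.6, -0.3, -0.6]
grip_width: 0.003
```

Request:
drive_tool --moves '[{"tx":-0.035,"ty":0,"tz":-0.015,"wx":0,"wy":0,"wz":0},{"tx":-0.07,"ty":0,"tz":-0.03,"wx":0,"wy":0,"wz":0},{"tx":-0.105,"ty":0,"tz":-0.045,"wx":0,"wy":0,"wz":0},{"tx":-0.14,"ty":0,"tz":-0.06,"wx":0,"wy":0,"wz":0},{"tx":-0.175,"ty":0,"tz":-0.07,"wx":0,"wy":0,"wz":0},{"tx":-0.21,"ty":0,"tz":-0.08,"wx":0,"wy":0,"wz":0},{"tx":-0.22,"ty":0,"tz":-0.08,"wx":0,"wy":0,"wz":0}]'

```text
clock: 10.5
eef_pos: [596.2, -205.4, 239.8]
tool_rot: [1.826, 2.546, 0.001]
ft_force: [0.6, 0.6, 0.1]
grip_width: -0.002
```

```bash
python3 - <<'E'
from h import *
from bench import grab_frame
rep()
for n in ("scene","top"):
    g=grab_frame(n); print(n);ped(g,(35,65),60)
    pickle.dump(g,open(n+"2.pkl","wb"))
    if n=="top":cv2.imwrite("pics/t8.png",cv2.resize(g["frame"][130:270,180:380,::-1],None,fx=4,fy=4,interpolation=cv2.INTER_CUBIC))
W=world(g)
st=(W[...,:2]-O)@S.T; m=(np.linalg.norm(st-[36,66],axis=-1)<35)&(W[...,2]>36)&(W[...,2]<72)
(c,r)=cv2.minEnclosingCircle(st[m].astype(np.float32)); print("circ",c,r, st[m].min(0),st[m].max(0))
E
```

```text
t 10.5 p [ 596.2 -205.4  239.8] stage [ -59.4 -240.3] yaw 108.68 toolz [ 0.007 -0.005 -1.   ] F [0.6 0.6 0.1] Fst [0.7 0.3] grip -0.002 q [-0.43  0.49  0.21  1.28 -0.   -0.76]
scene
white blob px 325.1 228.9 n 30 stage [35.8 68.6] z 65.9
top
white blob px 244.3 210.3 n 28 stage [35.5 67.2] z 64.8
circ (35.788333892822266, 65.7111587524414) 26.151046752929688 [10.24306803 41.61594483] [61.29006251 91.77894699]
```

View pics/t8.png

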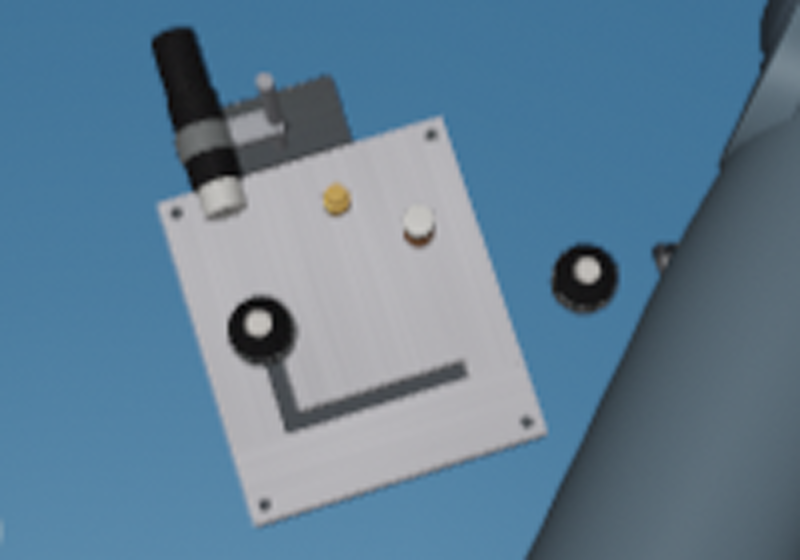

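Request:
drive_tool --moves '[{"tx":0,"ty":0,"tz":0,"wx":0,"wy":0,"wz":0},{"tx":0,"ty":0,"tz":0,"wx":0,"wy":0,"wz":0},{"tx":0,"ty":0,"tz":0,"wx":0,"wy":0,"wz":0}]'

```text
clock: 10.85
eef_pos: [592.7, -198.0, 237.0]
tool_rot: [-1.823, -2.557, -0.0]
ft_force: [0.4, -0.3, -0.4]
grip_width: 0.003
```

```bash
python3 - <<'E'
from h import *
from bench import *
rep(); print(finish_job())
E
```

```text
t 10.85 p [ 592.7 -198.   237. ] stage [ -60.3 -232.2] yaw 109.02 toolz [-0.001  0.001 -1.   ] F [ 0.4 -0.3 -0.4] Fst [ 0.3 -0.4] grip 0.003 q [-0.42  0.49  0.2   1.29  0.   -0.76]
the job is handed in; nothing more can be done
None
```

The working pedestal is pushed home at the end of the short leg, in front of the camera microscope. I handed the job in at 10.85 s with the arm clear of everything.

With closed fingers I pushed its foot along the long leg until the force rose at the corner wall (about 5 N). I then went round to the −x side and pushed it along the short leg until it stopped moving under about 10 N.

- **Final position:** the top camera puts it at stage (35.8, 65.7) mm, with its top at z ≈ 65–66, so it is upright. That is about 0.7 mm short of the nominal 36.5 mm, within the 2 mm calibration. The force stall says it is against the end.
- **Disagreement:** the scene camera put its y about 3 mm high, at 68.6. I took that as calibration bias.
- **Bystanders:** the spare, vial and weight look unmoved in the last top picture. I did not check the beaker, dish, bottle, driver or yellow look-alike again. The arm crossed the bench well above everything and only came down low over the stage.

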